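# Count wax melts into the lidded trough of a counting tray

### The arm

A 6-joint arm with a two-finger parallel gripper is mounted at the origin on a cart in front of the work surface, level with it; the furniture and walls round the work are solid. World frame = base frame: x ahead of the robot, y to its left, z up, the work surface at z = 0. Lengths are in m, angles in rad, forces in N, time in s.
With the tool pointing down it reaches from about 0.275 to 1 m from the base axis. Payload 8.4 kg.
Tool frame: the origin (TCP) lies on the centre line of the jaws, within the pads' length; the fingertips stand 17 mm ahead of it and the grasp point (between the pads) lies 2 mm behind it (bot.tcp_to_tips is the y of the fingertips in the tool frame, in m); y points along the fingers, z is the direction in which the jaws open and shut, and the axes are right-handed (so a half turn about y gives the same grasp; the last joint's range is limited). The gripper opens to 85 mm and grips with 20 to 120 N. Pads are 22 mm wide; open, the fingers measure 114 mm over their backs; the gripper's body (76 mm by 85 mm) begins 54 mm behind the grasp point. The pads swing forward as they close: fully open they stand 13 mm farther back than shut.
Start: joints at [1.302, 0.353, 1.633, -0, 1.155, -0.002], TCP at [0.165, 0.603, 0.248] pointing down, gripper open.
Joint ranges: [-2.63, 2.63], [-0.92, 2.1], [0.06, 2.66], [-1.3, 4.44], [0, 2.69], [-3.02, 3.02]. Speed limits (rad/s): [2.22, 2.22, 2.79, 3.14, 3.14, 3.14].

### API

Orientations are given as a unit quaternion [x, y, z, w].
In Python, from workcell import bot, hand, kinematics, get_obs, vision, hand_in gives the robot as it stands. The module is installed in compiled form; this text tells all that it offers. Calls block until the motion is done:
- bot.reach(position, orientation): joint-space move of the TCP to a pose.
- bot.servo_line(position, ori=None, velocity=0.15): straight line of the TCP; ori=None keeps the orientation; velocity is the mean speed in m/s.
- bot.goto_joints(angles): joint-space move.
- hand.move_gripper(opening, strength=None): finger opening in m; strength is the grip in N (None keeps the last); returns when the fingers have stopped.
- bot.dwell(seconds).
- kinematics.solve_ik(position, orientation): joint angles nearest the present ones, or None.
- get_obs(): the state.
- vision.read_camera(name): name is "scene" or "top"; returns a dict with "frame" (384x512x3 uint8, red, green, blue), "intrinsics" (3x3 intrinsics, pixels), "view" (4x4, takes a point from world to camera coordinates). Camera axes: x right, y down, z forward; pixel columns grow to the right and rows downward; lengths in m; the calibration is good to about 2 mm. A picture is of the moment at which its call begins. There is no depth.
A pose or a line that the arm cannot do raises bot.IKError and nothing moves.
- hand_in(): hands the job in, once; it reports no verdict.
The state is a dict: "time_s": time; "joint_pos": joint angles; "joint_vel": joint speeds; "joint_efforts": joint torques, N m; "position": TCP position; "orientation": TCP orientation; "wrist_force": force on the tool from outside, world axes, zero at the start; "ft_torque": the same for the moment, N m; "gripper_width": finger opening in m.
Only numpy, scipy, OpenCV 4.12 (cv2) and the standard library are available. Lean on these libraries where they do the work, as an engineer would, in place of code of your own. Each camera call takes 0.05 s, during which the arm holds its last target. There are 200 camera calls.

### The job

Finish counting out this order on the green counting tray: with closed fingers, sweep the three cream wax melts across the deck into the trough along its side, leaving the dark red melt where it lies, because it is surplus to be poured back. Then push the trough's brass lid over until it is fully shut, so the counted melts stay in. Soft wax marks easily, so do not pinch or lift any melt or press hard on one, and leave the other goods on the table undisturbed.

Things in the scene. Friction and masses are not known exactly. Their poses are not given: they have to be found in the camera images.
- counting_tray: Sage-green counting tray, 182 mm along its x, 195 mm along its y; it stands firm and does not slide. Origin at the centre of its underside on the table; z up. Its trough lies along its +y side. Rims 5 mm thick, 6 mm higher than the deck, stand at both x ends of the deck and at y -94 to -99 mm; this last has a 60 mm gap at its middle with a pouring spout out to y -118
- deck_edge (a point): Middle of the deck's straight edge above the trough, at tray x 0, y 40, z 34 mm. The flat deck lies level with it (34 mm above the table), from tray x -86 to 86 and y -94 to 40 mm; this edge has no rim, so things slide over it and drop into the trough
- trough_floor (a point): Centre of the trough's floor, at tray x 0, y 65, z 8 mm. The trough is an open channel from tray x -86 to 86 and y 40 to 90 mm; its outer wall (y 90 to 95) is 36 mm high and carries the lid's hinge
- trough_lid (a joint): Angle of the trough's brass lid in rad: 0 fully shut (level over the trough, its top 38 mm above the table), 1.57 upright, more leans outward, away from the deck; opens to 2.25. The stiff hinge (0.035 N m) keeps it where it is left, so push it over and then down all the way. Hinge line parallel to tray x at y 94.5, z 36.5 mm. A 3 mm plate, 170 mm long, 53 mm from hinge to rolled free edge
- lid_edge (a point): Middle of the lid's free edge, 51 mm from the hinge line
- deck_mid (a point): Middle of the area where the melts start, on the deck at tray x 0, y -10, z 34 mm. Each of the four melts lies in a lane of its own parallel to the tray's y axis (tray x near -54, -18, 18 and 54 mm, any colour in any lane), at tray y from -25 to 12 mm
- cream_a: Cream wax melt: a rigid round tablet, 26 mm across and 14 mm thick, with a slightly narrower top face, 10 to 20 g, smooth (friction about 0.3), lying flat and loose on the tray's deck; origin at its centre, 7 mm above what it lies on; z up. Goes into the trough
- cream_b: Cream wax melt: a rigid round tablet, 26 mm across and 14 mm thick, with a slightly narrower top face, 10 to 20 g, smooth (friction about 0.3), lying flat and loose on the tray's deck; origin at its centre, 7 mm above what it lies on; z up. Goes into the trough
- cream_c: Cream wax melt: a rigid round tablet, 26 mm across and 14 mm thick, with a slightly narrower top face, 10 to 20 g, smooth (friction about 0.3), lying flat and loose on the tray's deck; origin at its centre, 7 mm above what it lies on; z up. Goes into the trough
- red_melt: Dark red wax melt: a rigid round tablet, 26 mm across and 14 mm thick, with a slightly narrower top face, 10 to 20 g, smooth (friction about 0.3), lying flat and loose on the tray's deck; origin at its centre, 7 mm above what it lies on; z up. Stays where it lies
- stock_bowl: White bowl heaped with cream and red melts (all one piece, part of the display, not the order), 120 mm across, 52 mm tall; origin at the centre of its underside. Leave alone
- sample_candle: Open sample candle in clear glass with a wick, 67 mm across, 74 mm tall; origin at the centre of its underside, z up. Loose; leave alone
- candle_front: Lidded candle jar standing by itself to the left of the display stand, 69 mm across, 82 mm tall; origin at the centre of its underside, z up. Loose; leave alone
- candle_back: Lidded candle jar standing behind the tray, in front of the stacked jars, 69 mm across, 82 mm tall; origin at the centre of its underside, z up. Loose; leave alone
- scent_cards: Grey flat box of scent cards, 65 x 92 x 19 mm; origin at the centre of its underside, z up. Loose; leave alone
- wax_tin: Flat gold tin, 61 x 88 x 22 mm; origin at the centre of its underside, z up. Loose; leave alone
There are look-alikes about, which are no part of the job. What is shaped like the cream_c but turquoise is not meant. What is shaped like the cream_b but blue is not meant.

How it is judged:
By the outcome, as a careful person would: the job done as asked, in the order asked, and still so for the second after the job is handed in, with the robot touching nothing.
It also fails if it takes over 48 s, if anything falls off the work surface, if the arm or the gripper's body presses on something with over 40 N, if the wrist force passes 120 N, or if a joint passes its speed limit or range.

## Working session

There is one attempt and no reset: what is moved stays moved. The work goes in short steps, each a Python script; the robot and the scene stay as the last script left them, time stands still between calls to the robot, and variables do not carry over. Pictures are saved under pics/ and viewed, on a budget of 10 in all, crops included, one or two more only if the job needs it, and the job is handed in when it is done.

```bash
mkdir -p pics
python3 - <<'E'
from workcell import vision,get_obs
import cv2,numpy as np
for n in("scene","top"):
    r=vision.read_camera(n);cv2.imwrite(f"pics/{n}0.png",cv2.resize(r["frame"][:,:,::-1],(800,600),interpolation=cv2.INTER_CUBIC))
    np.savez(f"{n}0.npz",f=r["frame"],K=r["intrinsics"],V=r["view"])
    print(n,r["intrinsics"],r["view"].round(4))
o=get_obs();print(o)
E
```

```text
scene [[348.40773281   0.         253.24572994]
 [  0.         348.40773281 187.21793982]
 [  0.           0.           1.        ]] [[ 0.6671 -0.7446  0.0224 -0.3799]
 [-0.3999 -0.3833 -0.8326  0.2551]
 [ 0.6285  0.5465 -0.5535  0.6077]
 [ 0.      0.      0.      1.    ]]
top [[435.77455725   0.         246.85400341]
 [  0.         435.77455725 194.52937954]
 [  0.           0.           1.        ]] [[-0.0058 -0.9998 -0.0168  0.0165]
 [-0.9852  0.0086 -0.1714  0.5561]
 [ 0.1715  0.0156 -0.9851  1.1631]
 [ 0.      0.      0.      1.    ]]
{'time_s': 0.1, 'joint_pos': array([ 1.30159018e+00,  3.53580037e-01,  1.63402649e+00,  3.50289395e-05,
        1.15520973e+00, -2.46991065e-03]), 'joint_vel': array([-9.53356506e-04, -3.34576032e-03,  4.14537522e-05, -2.99747837e-04,
        9.16765067e-04,  2.73603811e-04]), 'joint_efforts': array([-5.53082282e-04, -6.06359911e+01, -3.42820752e+01, -5.71299552e-05,
        3.99467535e-03,  3.91771607e-05]), 'position': array([0.16466861, 0.60251279, 0.24765026]), 'orientation': array([ 0.70125372, -0.09410093,  0.09396132, -0.70039953]), 'wrist_force': array([-0.10150858,  0.44707969, -0.43167433]), 'ft_torque': array([ 0.05829129,  0.03304773, -0.00913752]), 'gripper_width': 0.08540328663765327}
```

View pics/scene0.png

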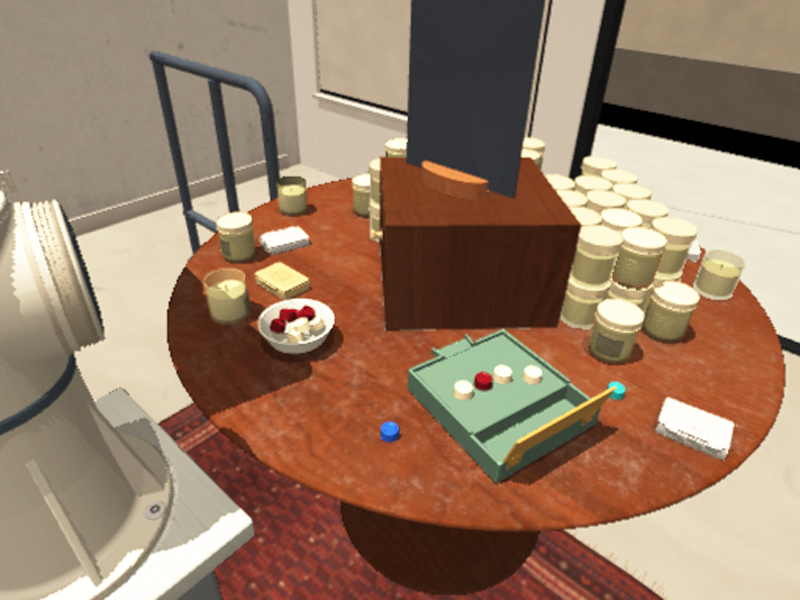

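View pics/top0.png

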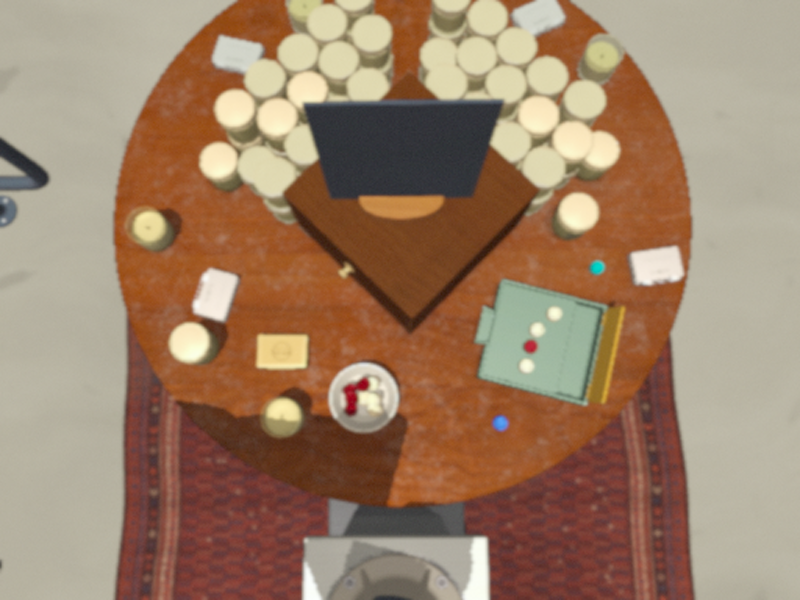

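Tray is at right, trough toward −y, lid leaning outward; red is the second lane from the robot. I'll look at enlarged crops for corners and melts.

Run:
```python
import cv2,numpy as np
a=np.load("top0.npz")["f"][170:270,295:410];b=np.load("scene0.npz")["f"][205:310,255:395]
A=cv2.resize(a,None,fx=5,fy=5,interpolation=cv2.INTER_CUBIC);B=cv2.resize(b,None,fx=5,fy=5,interpolation=cv2.INTER_CUBIC)
cv2.imwrite("pics/a1.png",A[:,:,::-1]);cv2.imwrite("pics/b1.png",B[:,:,::-1])
for n in("top","scene"):
    d=np.load(n+"0.npz");f=d["f"];h=cv2.cvtColor(f,cv2.COLOR_RGB2HSV)
    P=np.linalg.inv(d["V"])
    g=cv2.inRange(h,(40,40,40),(85,255,255))
    w=np.zeros_like(g)
    nn,l,s,c=cv2.connectedComponentsWithStats(g);k=1+s[1:,4].argmax();print(n,"green",s[k],c[k])
    hull=cv2.convexHull(np.argwhere(l==k)[:,::-1].astype(np.int32))
    w=cv2.fillConvexPoly(w,hull,255)
    w=cv2.erode(w,np.ones((3,3)))
    m=cv2.bitwise_and(w,cv2.bitwise_not(cv2.inRange(h,(35,20,20),(95,255,255))))
    nn,l,s,c=cv2.connectedComponentsWithStats(m)
    for i in range(1,nn):
        if 12<s[i,4]<400:
            uv=c[i]
            ray=P[:3,:3]@np.linalg.inv(d["K"])@[*uv,1];o=P[:3,3];t=(0.044-o[2])/ray[2]
            print(uv.round(1),s[i,4],f[l==i].mean(0).round(),(o+t*ray)[:2].round(4))
```

```text
top green [366 193  22  65 278] [377.84532374 222.53956835]
scene green [ 261  211  122   98 5575] [316.65919283 255.61524664]
[305.3 216. ] 32 [166. 113.  76.] [ 0.55   -0.1826]
[274.4 228.9] 25 [149. 103.  70.] [ 0.4627 -0.1586]
[308.4 244.4] 387 [206. 166. 146.] [ 0.4731 -0.2438]
[340.5 239.7] 123 [236. 227. 197.] [ 0.534  -0.2868]
```

View pics/a1.png

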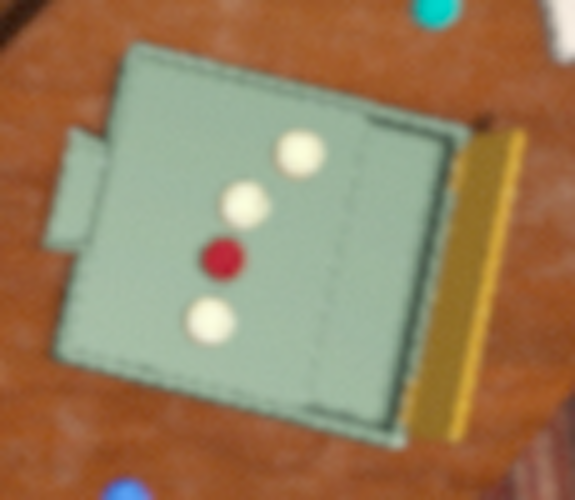

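View pics/b1.png

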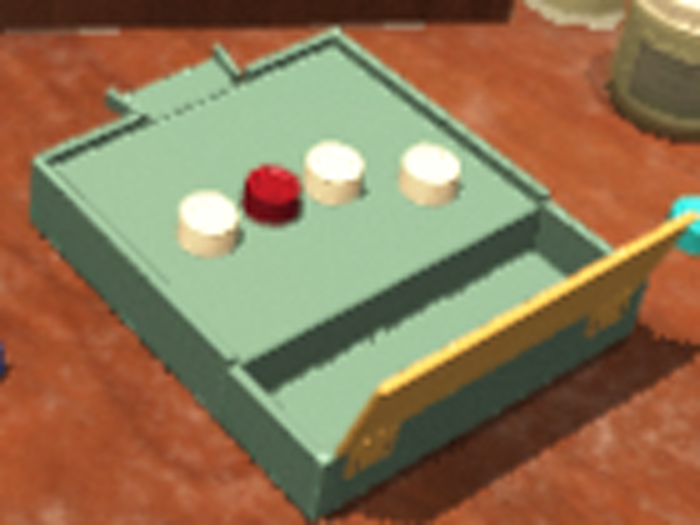

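```bash
cat > geo.py <<'E'
import numpy as np
C={n:np.load(n+"0.npz") for n in("top","scene")}
off={"top":(295,170),"scene":(255,205)}
def proj(n,p):
    V,K=C[n]["V"],C[n]["K"]; q=K@(V[:3,:3]@np.asarray(p)+V[:3,3]); return q[:2]/q[2]
def px(n,c): return (np.array(c)+.5)/5-.5+off[n]
def tw(t,p):
    c,s=np.cos(t[2]),np.sin(t[2]);return np.array([t[0]+c*p[0]-s*p[1],t[1]+s*p[0]+c*p[1],p[2]])
E
python3 - <<'E'
from geo import *
from scipy.optimize import least_squares as LS
F=[("top",(-91,-99,40),(136,44)),("top",(91,-99,40),(57,356)),("top",(-91,95,36),(470,128)),("top",(91,95,36),(402,445)),
("top",(-86,40,34),(365,115)),("top",(86,40,34),(312,405)),
("scene",(-91,-99,40),(338,32)),("scene",(91,-99,40),(38,158)),("scene",(91,-99,0),(33,220)),("scene",(91,95,0),(318,515)),("scene",(91,95,36),(320,462)),("scene",(-86,40,34),(543,205))]
f=lambda t:np.concatenate([proj(n,tw(t,np.array(p)/1000))-px(n,c) for n,p,c in F])
r=LS(f,[.5,-.26,-3]);t=r.x;print("tray",t.round(4));print(r.fun.reshape(-1,2).round(1).tolist())
M={"c1":((300,154),(430,162)),"c2":((245,205),(334,158)),"red":((222,260),(272,182)),"c3":((210,322),(209,208)),"lid-":((524,130),(692,220)),"lid+":((462,440),(380,385))}
for k,(a,b) in M.items():
    q=LS(lambda p:np.r_[proj("top",p)-px("top",a),proj("scene",p)-px("scene",b)],[.5,-.26,.05])
    w=q.x;d=w-np.r_[t[:2],0];c,s=np.cos(t[2]),np.sin(t[2])
    print(k,w.round(4),"tray",np.round([c*d[0]+s*d[1],-s*d[0]+c*d[1],d[2]],4),q.fun.round(1))
E
```

```text
tray [ 0.4907 -0.2679 -3.4067]
[[-0.7, -0.9], [-0.1, -0.5], [0.1, -0.2], [0.1, 0.0], [1.2, -0.7], [-1.5, 1.1], [0.2, -1.4], [-1.0, -0.7], [-0.6, 0.1], [-0.6, 2.1], [1.4, 0.2], [0.4, -0.1]]
c1 [ 0.537  -0.2847  0.0486] tray [-0.049   0.0041  0.0486] [-0.1  0.1  0.1 -0. ]
c2 [ 0.5087 -0.2531  0.0499] tray [-0.0135 -0.019   0.0499] [-0.  0.  0. -0.]
red [ 0.4793 -0.2403  0.0474] tray [ 0.0183 -0.0236  0.0474] [ 0.2 -0.2 -0.2  0. ]
c3 [ 0.445  -0.2316  0.0501] tray [ 0.0536 -0.023   0.0501] [ 0.1 -0.1 -0.1  0. ]
lid- [ 0.542  -0.3945  0.0826] tray [-0.0827  0.1087  0.0826] [-1.   0.7  0.8 -0.2]
lid+ [ 0.3778 -0.3503  0.0898] tray [0.0873 0.1091 0.0898] [-0.6  0.5  0.5 -0.1]
```

```bash
cat > arm.py <<'E'
from workcell import bot,hand,kinematics,get_obs,vision,hand_in
import numpy as np,cv2
from scipy.spatial.transform import Rotation as R
from geo import tw
T=np.array([.4907,-.2679,-3.4067])
def ori(sgn):
    z=sgn*(tw(T,(0,1,0))-tw(T,(0,0,0))); y=np.array([0,0,-1.]); return R.from_matrix(np.c_[np.cross(y,z),y,z]).as_quat()
TIP=float(np.ravel(bot.tcp_to_tips)[0])
def W(x,y,ztip): # tray coords (mm), tip height
    return tw(T,(x/1e3,y/1e3,ztip/1e3+TIP))
def st(s=""):
    o=get_obs();print(s,round(o["time_s"],2),"tipz",round((o["position"][2]-TIP)*1e3,1),"F",np.round(o["wrist_force"],1),"w",round(o["gripper_width"],4))
E
python3 - <<'E'
from arm import *
print(bot.tcp_to_tips)
j=get_obs()["joint_pos"]; bot_p=get_obs()["position"]
for s in(1,-1):
    for p in [W(0,0,120),W(-49,-70,38),W(0,125,77),W(54,-70,38)]:
        q=kinematics.solve_ik(p,ori(s)); print(s,p.round(3),None if q is None else np.round(q,2))
u=bot_p[:2]/np.hypot(*bot_p[:2])
print(kinematics.solve_ik([*(u*.38),.3],get_obs()["orientation"]))
E
```

```text
0.017
1 [ 0.491 -0.268  0.137] [-0.5   0.38  1.87 -0.    0.89  1.33]
1 [ 0.556 -0.213  0.055] [-0.37  0.55  1.83 -0.    0.76  1.47]
1 [ 0.458 -0.389  0.094] [-0.71  0.5   1.8  -0.    0.84  1.13]
1 [ 0.457 -0.186  0.055] [-0.39  0.44  2.05 -0.    0.65  1.45]
-1 [ 0.491 -0.268  0.137] [-0.5   0.38  1.87 -0.    0.89 -1.81]
-1 [ 0.556 -0.213  0.055] [-0.37  0.55  1.83 -0.    0.76 -1.67]
-1 [ 0.458 -0.389  0.094] [-0.71  0.5   1.8  -0.    0.84 -2.01]
-1 [ 0.457 -0.186  0.055] [-0.39  0.44  2.05 -0.    0.65 -1.7 ]
[ 1.30003518e+00 -1.04563218e-01  2.04538175e+00  3.23174998e-05
  1.20199778e+00 -4.02242103e-03]
```

Run:
```python
from arm import *
p=get_obs()["position"];u=p[:2]/np.hypot(*p[:2])
q=np.array(kinematics.solve_ik([*(u*.38),.3],get_obs()["orientation"]))
bot.goto_joints(q)
hand.move_gripper(0.0,20)
q2=q.copy();q2[0]=-.4;q2[5]=1.4
bot.goto_joints(q2);st("swung")
bot.reach(W(54,-62,80),ori(1));st("above")
bot.servo_line(W(54,-62,48),velocity=.1);st()
for z in(44,41,38):
    bot.servo_line(W(54,-62,z),velocity=.05);st(z)
    if abs(get_obs()["wrist_force"][2])>4:break
for n in("scene","top"):
    r=vision.read_camera(n);f=r["frame"];a=f[205:310,255:395] if n=="scene" else f[170:270,295:410]
    cv2.imwrite(f"pics/{n}2.png",cv2.resize(a,None,fx=5,fy=5,interpolation=cv2.INTER_CUBIC)[:,:,::-1])
```

```text
swung 3.92 tipz 283.0 F [-0.5  0.4  0.1] w 0.0001
above 4.84 tipz 80.7 F [-0.1  0.2  0.8] w 0.0004
 5.31 tipz 48.7 F [ 0.2 -0.6  0. ] w 0.0
44 5.56 tipz 44.3 F [-1.  -0.  -0.5] w -0.0
41 5.81 tipz 40.9 F [0.4 0.  0.1] w 0.0001
38 6.06 tipz 37.8 F [-0.2  0.7  0.9] w -0.0002
```

View pics/scene2.png

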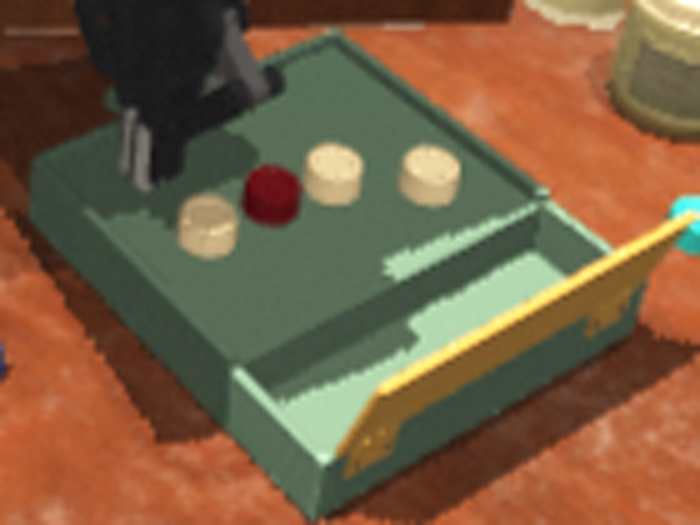

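The tips sit just above the deck, in line behind the near cream melt (image ~(209,225)). I'll push this one.

Run:
```python
from arm import *
bot.servo_line(W(54,-10,38),velocity=.06);st()
bot.servo_line(W(54,36,38),velocity=.06);st()
bot.servo_line(W(54,25,70),velocity=.15);
bot.servo_line(W(54,-60,80),velocity=.25);st()
for n in("scene","top"):
    r=vision.read_camera(n);f=r["frame"];a=f[205:310,255:395] if n=="scene" else f[170:270,295:410]
    cv2.imwrite(f"pics/{n}3.png",cv2.resize(a,None,fx=5,fy=5,interpolation=cv2.INTER_CUBIC)[:,:,::-1])
```

```text
7.17 tipz 38.0 F [0.3 0.5 0.4] w -0.0003
 8.09 tipz 37.9 F [-0.1 -0.2 -0.3] w -0.0001
 8.96 tipz 79.4 F [-0.8  0.4  0.2] w -0.0001
```

View pics/scene3.png

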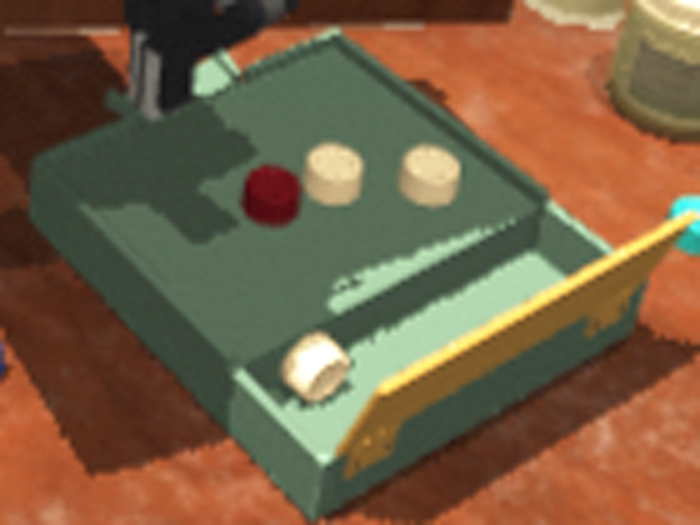

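The melt is in the trough, but it is tilted against the deck-side wall (~(318,365)). I'll sweep the next two a little more briskly so they drop flatter.

Run:
```python
from arm import *
for x,y0 in((-15,-19),(-49,4)):
    bot.servo_line(W(x,-62,75),velocity=.25)
    bot.servo_line(W(x,-62,38),velocity=.15)
    bot.servo_line(W(x,y0-25,38),velocity=.08);st()
    bot.servo_line(W(x,44,38),velocity=.2);st()
    bot.servo_line(W(x,30,75),velocity=.2)
bot.servo_line(W(-49,-50,130),velocity=.3);st()
for n in("scene","top"):
    r=vision.read_camera(n);f=r["frame"];a=f[205:310,255:395] if n=="scene" else f[170:270,295:410]
    cv2.imwrite(f"pics/{n}4.png",cv2.resize(a,None,fx=5,fy=5,interpolation=cv2.INTER_CUBIC)[:,:,::-1])
```

```text
10.26 tipz 38.6 F [-0.2  0.3 -0.1] w -0.0002
 10.85 tipz 37.8 F [-0.6  0.9  0.5] w -0.0003
 12.81 tipz 38.0 F [-0.1 -0.1  0. ] w -0.0001
 13.28 tipz 37.9 F [-0.   0.6  0.4] w -0.0002
 14.11 tipz 129.8 F [-0.2 -0.3 -0.8] w -0.0003
```

View pics/scene4.png

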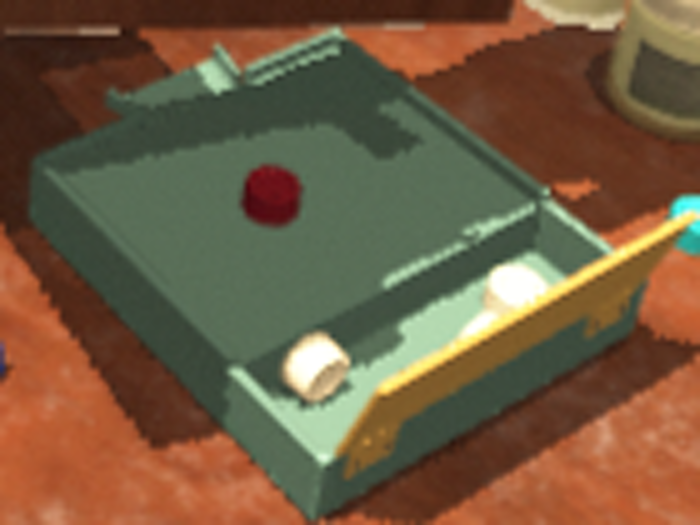

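View pics/top4.png

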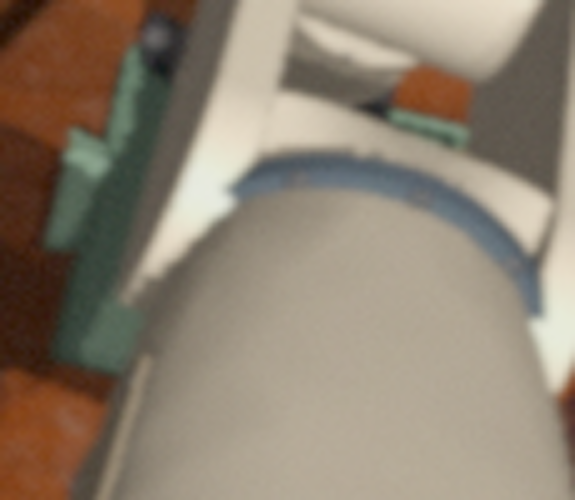

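Run:
```python
from arm import *
bot.servo_line(W(54,-20,70),velocity=.25)
bot.servo_line(W(54,0,36),velocity=.15);st()
for y in(25,35,45,55,64):
    bot.servo_line(W(54,y,35.7),velocity=.06);st(y)
bot.servo_line(W(54,50,75),velocity=.2)
bot.servo_line(W(54,-60,130),velocity=.3);st()
r=vision.read_camera("scene");a=r["frame"][205:310,255:395]
cv2.imwrite("pics/scene5.png",cv2.resize(a,None,fx=5,fy=5,interpolation=cv2.INTER_CUBIC)[:,:,::-1])
```

```text
15.27 tipz 36.1 F [-1.1 -0.8  0.3] w -0.0003
25 15.83 tipz 35.8 F [-0.5 -0.6 -0.3] w 0.0002
35 16.15 tipz 35.7 F [-0.8 -0.2 -0. ] w -0.0001
45 16.47 tipz 35.7 F [ 0.3  0.  -0.3] w -0.0003
55 16.78 tipz 35.7 F [-0.2  1.4 -0. ] w 0.0
64 17.08 tipz 35.7 F [0.6 0.5 0.3] w -0.0
 18.0 tipz 129.5 F [ 0.  -0.1 -0.7] w -0.0
```

View pics/scene5.png

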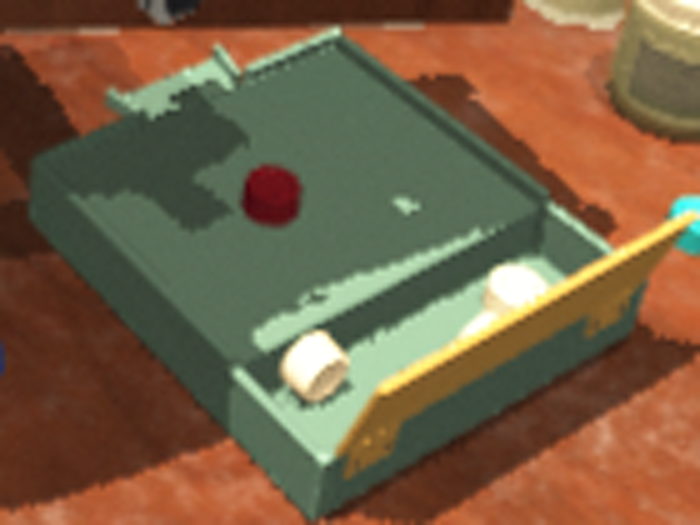

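Its top is below the lid plane (the 35.7 mm pass didn't touch it). Now the lid.

Run:
```python
from arm import *
bot.servo_line(W(20,20,140),velocity=.3)
bot.servo_line(W(5,155,140),velocity=.3)
bot.servo_line(W(5,150,75),velocity=.2);st("outside")
for th in(1.9,1.6,1.3,1.0,.75,.5,.3,.15):
    bot.servo_line(W(5,94.5-42*np.cos(th)+12,37.5+42*np.sin(th)),velocity=.08);st(th)
for z in(41,39.5,38.5,38,37.5,37):
    bot.servo_line(W(5,62,z),velocity=.03);st(z)
    if get_obs()["wrist_force"][2]>8:break
```

```text
outside 19.57 tipz 75.1 F [ 0.5 -0.2 -0.1] w -0.0
1.9 20.09 tipz 77.7 F [0.4 0.3 0.2] w 0.0001
1.6 20.4 tipz 79.5 F [ 0.  -0.4  0.8] w 0.0001
1.3 20.71 tipz 77.8 F [ 0.2 -0.1  0. ] w 0.0001
1.0 21.02 tipz 72.4 F [-0.7 -0.5  0.4] w 0.0001
0.75 21.3 tipz 65.7 F [ 0.4  0.2 -0. ] w 0.0001
0.5 21.58 tipz 57.0 F [ 0.2 -0.5 -0.4] w -0.0
0.3 21.84 tipz 49.3 F [ 0.7 -0.6  0.5] w -0.0003
0.15 22.09 tipz 43.4 F [-0.3 -0.2  0.7] w 0.0001
41 22.38 tipz 40.9 F [-0.2 -1.1  0.3] w -0.0
39.5 22.62 tipz 39.5 F [ 0.4  0.4 -0.5] w 0.0001
38.5 22.88 tipz 38.5 F [-0.6  0.5  0.1] w 0.0
38 23.12 tipz 38.1 F [-0.2  0.1  1.5] w 0.0004
37.5 23.38 tipz 38.0 F [-1.7  1.2  7.3] w 0.0001
37 23.62 tipz 38.0 F [-2.7  1.6 13. ] w -0.0001
```

Solid contact at 38.0 mm, which is the height of the shut lid's top. I'll back off and check both views.

Run:
```python
from arm import *
bot.servo_line(W(5,62,60),velocity=.1)
bot.servo_line(W(0,10,220),velocity=.3)
bot.reach([.35,.02,.32],ori(1));st()
fs=[]
for n in("scene","top"):
    f=vision.read_camera(n)["frame"];a=f[205:310,255:395] if n=="scene" else f[170:270,295:410]
    fs.append(cv2.resize(a,(398,300),interpolation=cv2.INTER_CUBIC)); fs.append(cv2.resize(f,(398,300)))
im=np.vstack([np.hstack(fs[:2]),np.hstack(fs[2:])]);cv2.imwrite("pics/fin.png",im[:,:,::-1])
```

```text
25.99 tipz 302.7 F [ 0.5 -0.6 -0.9] w -0.0002
```

View pics/fin.png

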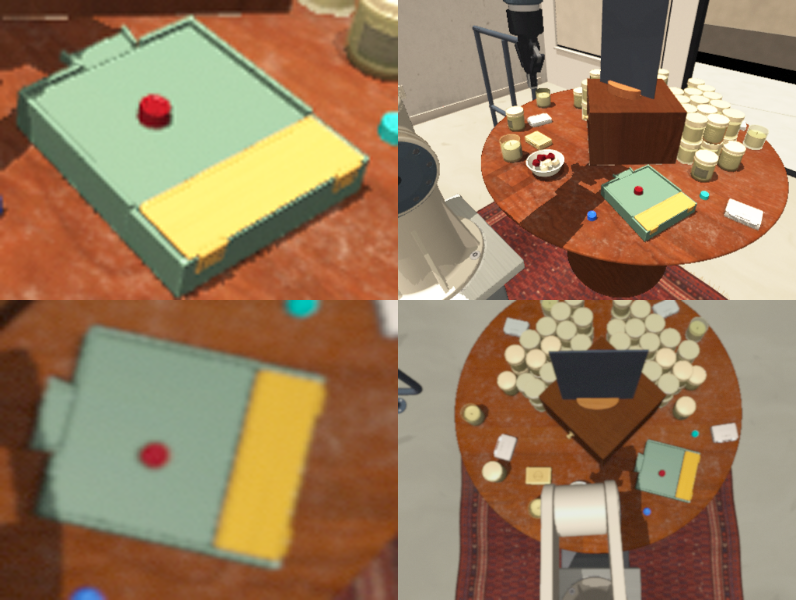

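The lid lies level and shut, the red melt is where it was, no cream melts remain on the deck, and the other goods are undisturbed. I'm handing in.

```bash
python3 -c "
from workcell import hand_in;hand_in()"
```

```text
the job is handed in; nothing more can be done
```

The three cream wax melts are in the trough, the brass lid is shut over them, and the job is handed in. The last robot-clock reading before hand-in was about 26 s of the 48 s allowed. I swept each melt over the deck edge with closed fingers, then pushed the lid over and down.

- **Lid:** the fingertips met solid contact at 38.0 mm, the stated height of the shut lid's top, and pressed with about 13 N. Both final camera views show the lid lying level.
- **Red melt and other goods:** the red melt is where it started, and I saw no other goods moved. The arm hides part of the bowl in the final top view, but the scene view shows the bowl clear.
- **Not confirmed:** the first cream melt landed tilted against the deck-side wall of the trough. A pass with the fingertips at 35.7 mm did not move it, so its top was below that. With the lid shut I could not see how it lies now.

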